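# Tap the plaster finial true on the banding wheel

## Robot

A 6-joint arm with a two-finger parallel gripper is mounted at the origin on the work surface. World frame = base frame: x ahead of the robot, y to its left, z up, the work surface at z = 0. Lengths are in m, angles in rad, forces in N, time in s.
With the tool pointing down it reaches from about 0.375 to 0.75 m from the base axis. Payload 9 kg.
Tool frame: the origin (TCP) lies midway between the tips of the shut fingers; the grasp point (between the pads) lies 19 mm behind it (env.hold_point_z is the distance from the TCP to the grasp point, in m); z points along the fingers, y is the direction in which the jaws open and shut (so a half turn about z gives the same grasp; the last joint's range is limited). The gripper opens to 85 mm and grips with 20 to 120 N. Pads are 22 mm wide; open, the fingers measure 114 mm over their backs; the gripper's body (76 mm by 85 mm) begins 54 mm behind the grasp point. The pads swing forward as they close: fully open they stand 13 mm farther back than shut.
Start: joints at [-1.419, 0.104, 0.097, 1.564, 0, 1.353], TCP at [0.217, -0.559, 0.231] pointing down, gripper open.
Joint ranges: [-2.99, 2.99], [-0.84, 1.86], [-1.1, 1.16], [-1.84, 2.11], [-1.51, 1.56], [-3.14, 3.14]. Speed limits (rad/s): [2.22, 2.22, 2.57, 3.14, 3.14, 3.14].

## Interface

Orientations are given as a unit quaternion [x, y, z, w].
In Python, from plant import env, imaging, spot_in gives the robot as it stands.
- The arm moves only by the shell command python3 -m crank 'ROWS' [FORCE]. ROWS is JSON, one flat list of numbers, 7 for each row, row after row: the finger opening in mm, from 0 to 85.4, then the shift along the tool's x, y, z in mm, then the turn, a rotation vector about the tool's x, y, z in units of 8 degrees (1.0 is 8 degrees). A call has exactly 5 rows; each row shifts and turns the commanded pose from where the row before left it, along the tool's axes as they then stand; what a row does not reach is not made up. A row lasts 1/10 s, in which the tool goes at most 50 mm and 8.59 degrees, less where a joint would pass 70% of its speed; a pose out of reach is approached as far as the arm can. A call is refused whole if a number of a shift passes 50 or a number of a turn 1, either way. A call with a gripper value outside its range is refused whole. The fingers move at their own pace and stop on an object; FORCE is the grip in N (left out, the last holds). Time passes only in rows, so rows that do not move let the fingers close, or fill a call up. It gives the time, the measured TCP pose, the force and the opening at its end, in the units of the state.
- env.observe(): the state, without advancing time (a new reading comes with each control period).
- imaging.snapshot(name): name is "scene" or "top" or "wrist"; returns the picture (420x560x3 uint8, blue, green, red); there is no depth.
- imaging.camera_params(name): a dict with "vertical_fov" (degrees; the focal length in pixels is half the picture's height over the tangent of half this angle, whatever the lens; pixels are square), "cx", "cy" (the principal point, pixels), "R" (3x3) and "t" (3): a world point X has camera coordinates R X + t. Camera axes: x right, y down, z forward; pixel columns grow to the right and rows downward; lengths in m; the calibration is good to about 2 mm. A picture is of the moment at which its call begins: read the wrist's pose just before it. camera_params takes no time and is no camera call; for the wrist camera it gives the pose at the moment of the call.
- env.hand_in(): hands the job in, once; it reports no verdict.
Trained networks look in the newest picture that a camera, given by its name, has taken for a name from the list of things; names that differ only in an ending like _2 or _b are one class to them, and where a whole thing is asked for, a point or a joint stands for the part that bears it (a point fixed in the world has none). Each returns a list of dicts, best first, with "conf" (0 to 1); they miss things now and then, are a little off and sometimes report something else, mostly with a low value. They report only what shows in the picture. A call takes as long as a camera call. They do not tell look-alikes from the thing itself.
- spot_in(camera, name): "extent" ([centre column, centre row, width, height] in pixels, round what is visible of it).
The state is a dict: "time": time; "q": joint angles; "qd": joint speeds; "tau": joint torques, N m; "tcp_pos": TCP position; "tool_rot": TCP orientation; "ft_force": force on the tool from outside, world axes, zero at the start; "ft_torque": the same for the moment, N m; "grip_width": opening from 0.0 (shut) to 1.0 (fully open).
Only numpy, scipy, OpenCV 4.12 (cv2) and the standard library are available. Lean on these libraries where they do the work, as an engineer would, in place of code of your own. Each camera call takes 0.05 s, during which the arm holds its last target.

## Task

The little plaster urn finial stands off-centre on the banding wheel. With the gripper's fingertips, nudge it gently sideways at its foot with light taps until it stands upright in the middle of the wheel, with its foot inside the smallest ring marked on the wheel head all the way round. It is wobbly: do not pinch it, lift it, tip it or send it flying, leave the other things on the bench where they are, and finish with the hand clear.

Things in the scene. Friction and masses are not known exactly. Their poses are not given: they have to be found in the camera images.
- finial: Plaster urn finial, upright on the wheel head, 18-34 mm off centre. Origin: centre of underside, z up. 74 mm tall, 0.10-0.17 kg. Standing face only 35 mm across; widest part is the round foot, 50 mm across, 5-12 mm up; neck 19 mm across at 26 mm; belly 45 at 46; knob 17 at 68. Friction about 0.5-0.7: a slow push on the foot slides it and it stops with the push; a push at belly or knob tips it.
- wheel_centre (a point): Centre of the wheel head's flat top, on the wheel's axis, 65 mm above the bench, z up. The head is a dark iron disc 130 mm across, 11 mm thick, with three pale rings marked on its top, inner radii 31, 43 and 55 mm. A centred finial's foot leaves 6 mm to the smallest ring all round.
- wheel: Banding wheel (modeller's turntable) that carries the head: dark cast-iron foot 104 mm across, bedded to the bench with dabs of plaster, does not move. Origin: centre of its underside on the bench, on the axis, z up; yaw arbitrary. The head turns on a bearing stiff with plaster dust: light taps on the finial hardly turn it, and its angle does not matter.
- spray_can: Bystander, loose: upright white spray can with an orange band, 65 mm across, 180 mm tall. Origin at the centre of its underside.
- spare_finial: Bystander, loose: a second finial of the same shape and size, standing on the bench (not on the wheel). Origin at the centre of its underside. Leave it alone.
- trowel: Bystander, loose: small trowel lying flat, 245 mm long: wooden handle 115 mm long and 28 mm across, from the origin to its -x; dark steel blade 36 mm wide and 3 mm thick from 37 to 131 mm along its +x. Origin on the bench under the joint of handle and neck.
- running_mould: Bystander, loose: wooden running mould crusted with plaster: a slipper board 45 x 240 x 22 mm (x, y, z) centred on the origin, with an upright stock 20 mm thick and 75 mm tall that runs from it to 216 mm along its +x and bears a sheet-metal profile, and a brace. Origin at the centre of the slipper's underside.
Mind the look-alikes: they are no part of the job. Leave any orange or pink look-alike of the finial alone.

How it is judged:
At the end, for the whole second after the job is handed in: The finial stands upright and still on the wheel head with its axis within 6 mm of the wheel's axis (foot inside the smallest ring), and the spray can, spare finial, trowel and running mould are within 12 mm of where they began (horizontal distance between finial and wheel_centre below 0.006 m and z of finial in the frame of wheel_centre between -0.003 and 0.003 m and angle between finial's own z axis and vertical below 0.05 rad and linear speed of finial below 0.01 m/s and angular speed of finial below 0.1 rad/s and distance of each of spray_can, spare_finial, trowel, running_mould from where it was at the start of the episode below 0.012 m); the robot touches nothing.
It fails at once if the finial is tipped by more than about 17 degrees (angle between finial's own z axis and vertical above 0.3 rad).
It fails at once if the finial is lifted off the wheel head or knocked off it (underside more than 10 mm above or below the head) (z of finial in the frame of wheel_centre above 0.01 m or z of finial in the frame of wheel_centre below -0.01 m).
It fails at once if the finial is pinched or struck hard (more than 12 N from the robot) (contact force between any of the arm, the fingers and finial above 12 N).
It fails at once if the finial is sent flying (faster than 0.25 m/s) (linear speed of finial above 0.25 m/s).
It fails at once if a bystander is shifted by more than 12 mm (distance of any of spray_can, spare_finial, trowel, running_mould from where it was at the start of the episode above 0.012 m).
It also fails if it takes over 45 s, if anything falls off the work surface, if the arm or the gripper's body presses on something with over 40 N, if the wrist force passes 120 N, or if a joint passes its speed limit or range.

## Working session

There is one attempt and no reset: what is moved stays moved. The work goes in short steps, Python scripts to look and compute and a shell command to move; the robot and the scene stay as the last step left them, time stands still between calls to the robot, and variables do not carry over. Pictures are saved under pics/ and viewed, and the job is handed in when it is done.

```bash
ls; mkdir -p pics
python3 - <<'E'
from plant import env, imaging, spot_in
import cv2
print(env.observe())
for n in ("scene","top","wrist"):
    im=imaging.snapshot(n); cv2.imwrite(f"pics/{n}0.png",im)
    p=imaging.camera_params(n); print(n,p)
for n in ("scene","top"):
    for k in ("finial","wheel","spray_can"):
        print(n,k,[(d['conf'],d['extent']) for d in spot_in(n,k)])
E
```

```text
pics
{'time': 0.0, 'q': array([-1.41870704e+00,  1.04703925e-01,  9.64804634e-02,  1.56390420e+00,
       -6.50517067e-06,  1.35308718e+00]), 'qd': array([-0.00031064, -0.00036043, -0.00049453, -0.00135555, -0.00048246,
        0.00044566]), 'tau': array([ 2.49589873e-03, -5.56938636e+01,  5.03642285e+01,  1.70752464e-02,
       -1.62051192e-04, -3.23497022e-05]), 'tcp_pos': array([ 0.21680706, -0.5591045 ,  0.23052578]), 'tool_rot': array([ 9.82954566e-01,  1.83847431e-01,  1.85856961e-05, -6.65414323e-04]), 'ft_force': array([0.99511059, 0.69048017, 0.46532473]), 'ft_torque': array([ 0.00833353, -0.02193713, -0.03981681]), 'grip_width': 1.0009563800949637}
scene {'vertical_fov': 50.89004562302504, 'cx': 281.42904368108884, 'cy': 209.18337217241847, 'R': array([[ 0.03045571,  0.99946736, -0.01172392],
       [ 0.70227336, -0.02974314, -0.71128579],
       [-0.71125564,  0.01342931, -0.70280515]]), 't': array([-0.02185041, -0.36914563,  1.62862177])}
top {'vertical_fov': 49.14549725341382, 'cx': 276.45031502786713, 'cy': 218.55759426016016, 'R': array([[-0.00428432, -0.99995942,  0.0
[... 267 characters left out ...]
.61226082e-01, -9.32478052e-01, -6.32963691e-04],
       [-8.86687575e-01, -3.43697575e-01,  3.09284855e-01],
       [-2.88618887e-01, -1.11160515e-01, -9.50969231e-01]]), 't': array([-0.59965995, -0.04131122,  0.38017924])}
scene finial [(0.82, [245.1, 179.8, 16.9, 26.8]), (0.7, [296.2, 207.2, 16.4, 25.9]), (0.53, [291.8, 185.2, 16.2, 20.0])]
scene wheel [(0.62, [243.5, 197.4, 48.8, 41.7])]
scene spray_can [(0.93, [398.5, 180.8, 35.3, 61.5])]
top finial [(0.86, [320.1, 252.6, 20.9, 19.1]), (0.74, [265.1, 238.9, 15.0, 15.2]), (0.73, [265.5, 271.2, 17.6, 17.8]), (0.56, [319.0, 263.2, 50.0, 51.0])]
top wheel [(0.65, [320.4, 263.7, 50.3, 51.0])]
top spray_can [(0.9, [151.8, 252.1, 40.0, 27.4])]
```

Run:
```python
import cv2
im=cv2.imread("pics/top0.png");cv2.imwrite("pics/top0c.png",cv2.resize(im[190:310,230:390],None,fx=5,fy=5,interpolation=cv2.INTER_CUBIC))
```

```text
(no output)
```

View pics/top0.png

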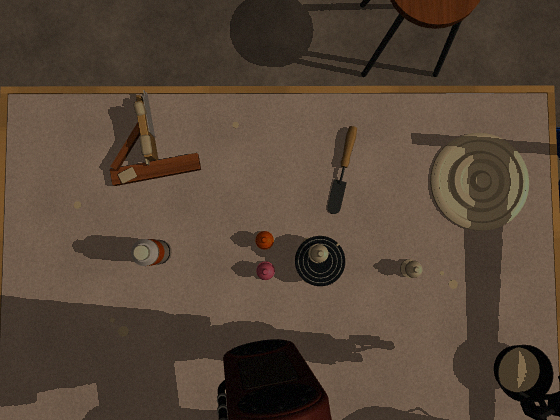

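View pics/scene0.png

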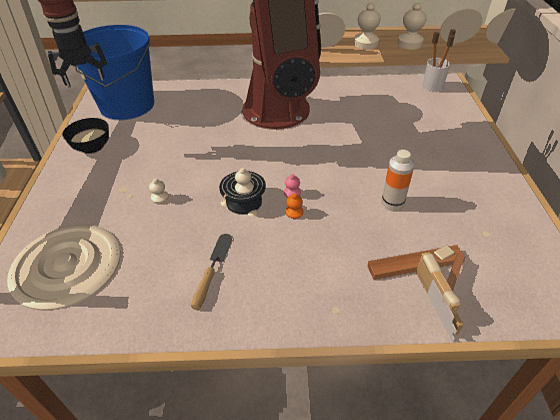

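View pics/wrist0.png

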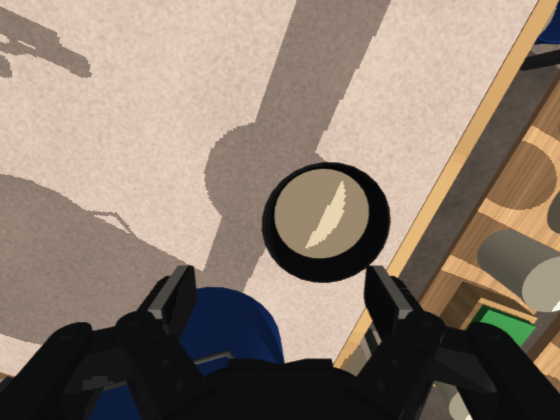

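```bash
sleep 0
```

```text
(no output)
```

View pics/top0c.png

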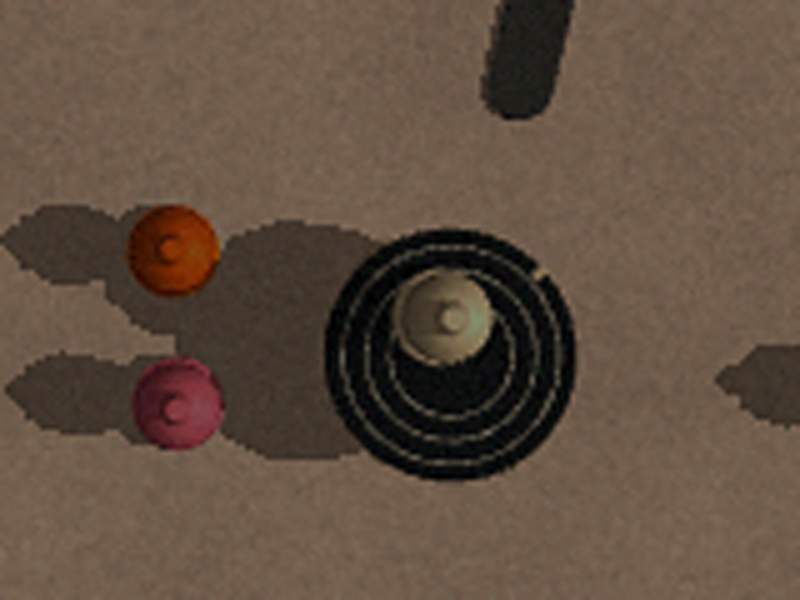

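The candidates in the top view are the cream finial on the wheel at (319,253), the cream spare on the bench at (412,269), the orange look-alike at (265,240) and the pink one at (265,271). The one on the wheel is the target, and the crop confirms it: it stands inside the ringed dark disc, off toward the far edge and slightly left.

```bash
cat > h.py <<'E'
import numpy as np, cv2
from plant import env, imaging, spot_in
def K(p):
    f=210/np.tan(np.radians(p['vertical_fov'])/2); return f
def ray(p,uv,z):
    f=K(p); d=np.array([(uv[0]-p['cx'])/f,(uv[1]-p['cy'])/f,1.])
    R=np.array(p['R']);C=-R.T@np.array(p['t']); w=R.T@d
    return C+w*(z-C[2])/w[2]
def proj(p,X):
    c=np.array(p['R'])@np.array(X)+p['t']; f=K(p); return np.array([p['cx']+f*c[0]/c[2],p['cy']+f*c[1]/c[2]])
def tool(o):
    from scipy.spatial.transform import Rotation as Ro
    return Ro.from_quat(o['tool_rot']).as_matrix()
E
python3 - <<'E'
from h import *
np.set_printoptions(precision=4,suppress=True)
p=imaging.camera_params('top')
print('wheel',ray(p,(320,260.8),.065)); print('finial',ray(p,(318.4,253.2),.111), 'knob',ray(p,(230+452/5,190+316/5),.139))
for n,uv in (('spare',(412,269)),('orange',(265,240)),('pink',(265.5,271))): print(n,ray(p,uv,.046))
print('can',ray(p,(143,253),.18))
print(tool(env.observe()), K(p))
q=imaging.camera_params('wrist');R=np.array(q['R']);C=-R.T@q['t'];T=tool(env.observe());print('cam in tool',T.T@(C-env.observe()['tcp_pos']));print(T.T@R.T)
E
```

```text
wheel [ 0.4853 -0.1022  0.065 ]
finial [ 0.5054 -0.0937  0.111 ] knob [ 0.5058 -0.0958  0.139 ]
spare [ 0.4623 -0.3448  0.046 ]
orange [0.5397 0.0394 0.046 ]
pink [0.4589 0.0384 0.046 ]
can [0.5086 0.3201 0.18  ]
[[ 0.9324  0.3614 -0.    ]
 [ 0.3614 -0.9324  0.    ]
 [-0.     -0.     -1.    ]] 459.2567656220917
cam in tool [ 0.0781  0.     -0.1432]
[[-0.0002 -0.9509 -0.3095]
 [ 1.     -0.0003  0.0003]
 [-0.0004 -0.3095  0.9509]]
```

```bash
python3 -m crank '[85,28,-22,0,0,0,0, 85,28,-22,0,0,0,0, 85,28,-22,0,0,0,0, 85,28,-22,0,0,0,0, 85,28,-22,0,0,0,0]' 20
python3 -m crank '[85,28,-22,0,0,0,0, 85,28,-22,0,0,0,0, 85,28,-22,0,0,0,0, 85,28,-22,0,0,0,0, 85,28,-22,0,0,0,0]'
python3 -m crank '[85,28,-22,0,0,0,0, 85,28,-22,0,0,0,0, 85,28,-22,0,0,0,0, 85,28,-22,0,0,0,0, 85,0,0,0,0,0,0]'
python3 - <<'E'
from h import *
im=imaging.snapshot('wrist'); cv2.imwrite('pics/w1.png',im); import json
p=imaging.camera_params('wrist'); np.savez('w1.npz',**p)
print(env.observe()['tcp_pos'],env.observe()['q'],spot_in('wrist','finial'))
E
```

```text
time: 0.95
tcp_pos: [0.3082, -0.4051, 0.2314]
tool_rot: [0.983, 0.184, 0.0, 0.0]
ft_force: [0.2, -0.7, 0.1]
grip_width: 0.995
time: 1.45
tcp_pos: [0.399, -0.2519, 0.2315]
tool_rot: [0.983, 0.184, 0.0, 0.0]
ft_force: [1.0, -1.0, -0.9]
grip_width: 0.994
time: 1.95
tcp_pos: [0.4723, -0.1275, 0.2314]
tool_rot: [0.983, 0.186, 0.0, -0.0]
ft_force: [-0.2, 0.1, 0.7]
grip_width: 0.992
[ 0.47164794 -0.12904573  0.23138293] [-5.35297887e-01 -2.35817754e-01 -2.28889960e-01  1.57753107e+00
 -2.65679710e-05  2.23309827e+00] [{'extent': [142.1, 143.2, 57.0, 43.7], 'conf': 0.78}, {'extent': [262.3, 153.9, 51.6, 54.6], 'conf': 0.73}, {'extent': [159.9, 70.2, 58.7, 54.2], 'conf': 0.61}]
```

View pics/w1.png

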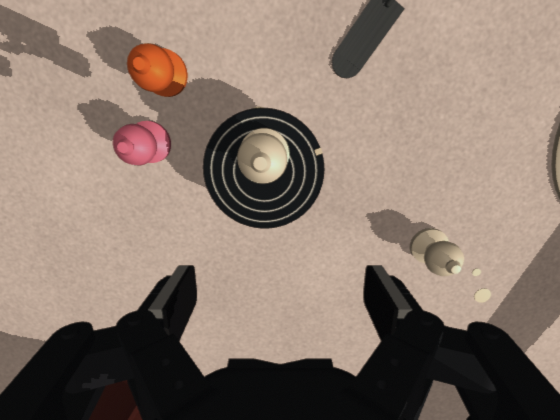

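```bash
cat >> h.py <<'E'
from scipy.optimize import least_squares
def wheelfit(im,p,near):
    """fit world circle centre (z=.065,R=.065) to outer edge of dark disc by maximizing radial gradient"""
    g=cv2.GaussianBlur(im,(0,0),0.8).max(axis=2).astype(np.float32)
    a=np.linspace(0,2*np.pi,360,endpoint=False); rr=np.arange(.055,.0752,.00025)
    c=np.array(near,float)
    for it in range(6):
        P=np.array([[proj(p,(c[0]+r*np.cos(t),c[1]+r*np.sin(t),.065)) for r in rr] for t in a],np.float32)
        v=cv2.remap(g,P[...,0],P[...,1],cv2.INTER_LINEAR)
        m=rr>.060
        d=np.gradient(v,axis=1); d[:,~m]=0
        k=d.argmax(1); s=d[np.arange(360),k]; ok=s>np.percentile(s,30)
        R=rr[k]
        # robust
        f=least_squares(lambda x:(R-x[2]-x[0]*np.cos(a)-x[1]*np.sin(a))[ok],[0,0,.065],loss='soft_l1',f_scale=.0007)
        c+=f.x[:2]
    return c,f.x[2],np.abs(f.fun).mean()
E
python3 - <<'E'
from h import *
np.set_printoptions(precision=4,suppress=True)
p=dict(np.load('w1.npz')); im=cv2.imread('pics/w1.png')
c,r,e=wheelfit(im,p,ray(p,(264,168),.065)[:2]); print('wrist',c,r,e)
pt=imaging.camera_params('top'); ct=wheelfit(cv2.imread('pics/top0.png'),pt,(.485,-.102)); print('top',ct)
out=im.copy()
for R,col in ((.065,(0,0,255)),(.031,(0,255,0))):
    for t in np.linspace(0,6.28,150):
        u=proj(p,(c[0]+R*np.cos(t),c[1]+R*np.sin(t),.065)); out[int(round(u[1])),int(round(u[0]))]=col
print('knob',ray(p,(261,161.5),.139),'belly',ray(p,(262.5,157),.111))
cv2.imwrite('pics/w1c.png',cv2.resize(out[95:240,180:350],None,fx=4.5,fy=4,interpolation=cv2.INTER_NEAREST))
E
```

```text
wrist [ 0.485  -0.1052] 0.06447416859608933 0.00020178579747390726
top (array([ 0.4861, -0.1012]), np.float64(0.06485977379769116), np.float64(0.0005501532183830334))
knob [ 0.5061 -0.0995  0.139 ] belly [ 0.5058 -0.0992  0.111 ]
```

View pics/w1c.png

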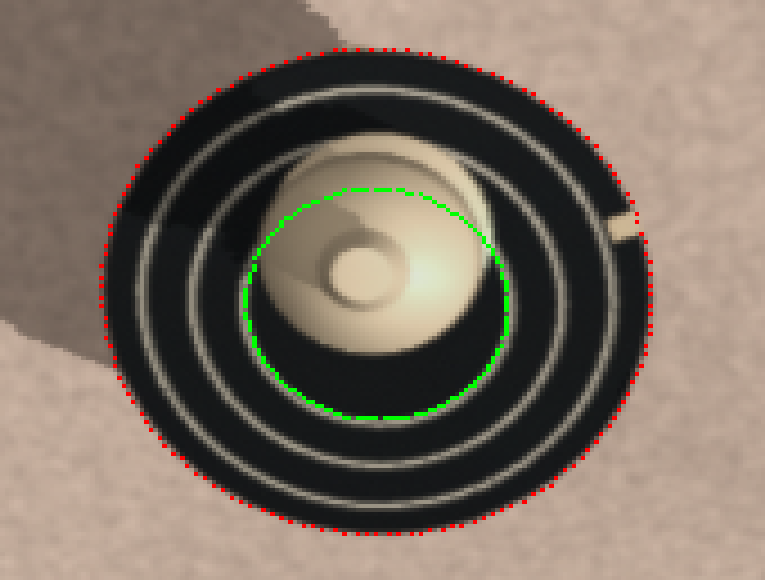

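```bash
for i in 1; do :; done
python3 -m crank '[28,0,0,0,0,0,-1, 28,0,0,0,0,0,-1, 28,0,0,0,0,0,-1, 28,0,0,0,0,0,-1, 28,0,0,0,0,0,-1]' 20
python3 -m crank '[28,0,0,0,0,0,-1, 28,0,0,0,0,0,-1, 28,0,0,0,0,0,-1, 28,0,0,0,0,0,-1, 28,0,0,0,0,0,-1]'
python3 -m crank '[28,0,0,0,0,0,-1, 28,0,0,0,0,0,-1, 28,0,0,0,0,0,-1, 28,0,0,0,0,0,-1, 28,0,0,0,0,0,-1]'
python3 -m crank '[28,0,0,0,0,0,-1, 28,0,0,0,0,0,-1, 28,0,0,0,0,0,-1, 28,0,0,0,0,0,-1, 28,0,0,0,0,0,-1]'
python3 -m crank '[28,0,0,0,0,0,-1, 28,0,0,0,0,0,-1, 28,0,0,0,0,0,0, 28,0,0,0,0,0,0, 28,0,0,0,0,0,0]'
python3 - <<'E'
from h import *
o=env.observe(); T=tool(o); print(T,o['q'],o['tcp_pos'],o['time'])
im=imaging.snapshot('wrist'); cv2.imwrite('pics/w2.png',im)
E
```

```text
time: 2.55
tcp_pos: [0.4705, -0.1319, 0.2313]
tool_rot: [0.86, 0.511, -0.0, 0.0]
ft_force: [-0.0, 0.4, -0.7]
grip_width: 0.328
time: 3.05
tcp_pos: [0.4706, -0.1319, 0.2313]
tool_rot: [0.633, 0.774, -0.0, 0.0]
ft_force: [-0.7, -0.9, -0.2]
grip_width: 0.331
time: 3.55
tcp_pos: [0.4705, -0.1319, 0.2313]
tool_rot: [0.33, 0.944, -0.0, 0.0]
ft_force: [0.6, 0.0, 1.2]
grip_width: 0.327
time: 4.05
tcp_pos: [0.4706, -0.1319, 0.2313]
tool_rot: [-0.012, 1.0, -0.0, -0.0]
ft_force: [0.1, 0.0, 0.5]
grip_width: 0.328
time: 4.55
tcp_pos: [0.4709, -0.1311, 0.2313]
tool_rot: [-0.147, 0.989, -0.0, 0.0]
ft_force: [0.1, 0.2, 0.3]
grip_width: 0.329
[[-9.56489891e-01 -2.91765465e-01  5.33138821e-05]
 [-2.91765469e-01  9.56489869e-01 -2.03708538e-04]
 [ 8.44092816e-06 -2.10400307e-04 -9.99999978e-01]] [-5.39744266e-01 -2.36335934e-01 -2.29447521e-01  1.57753432e+00
 -1.47350470e-04 -8.35816377e-01] [ 0.47089048 -0.13107703  0.23132041] 4.55
```

View pics/w2.png

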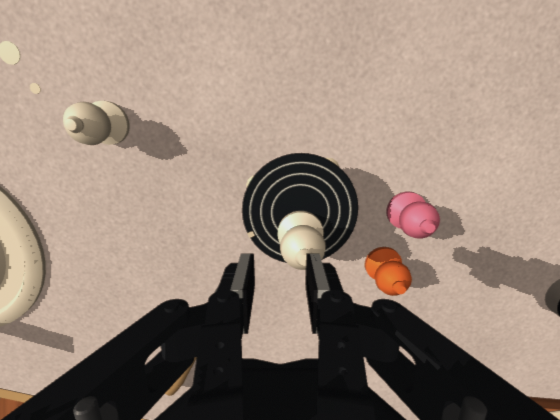

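Run:
```python
from h import *
np.set_printoptions(precision=4,suppress=True)
p=imaging.camera_params('wrist'); im=cv2.imread('pics/w2.png')
print(wheelfit(im,p,ray(p,(300,207),.065)[:2]))
cv2.imwrite('pics/w2c.png',cv2.resize(im[140:290,220:380],None,fx=4.5,fy=4,interpolation=cv2.INTER_CUBIC))
```

```text
(array([ 0.4849, -0.1037]), np.float64(0.0646763473291124), np.float64(0.00028899195435602904))
```

View pics/w2c.png

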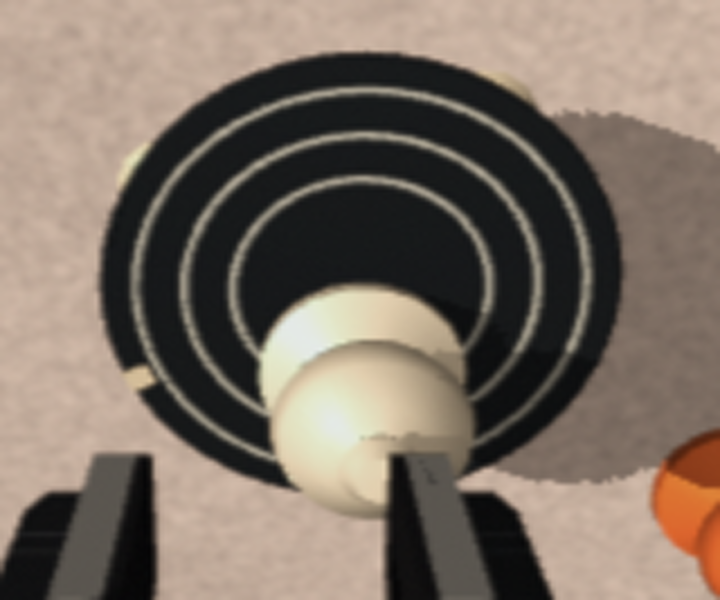

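Run:
```python
from h import *
np.set_printoptions(precision=4,suppress=True)
o=env.observe();T=tool(o);p=imaging.camera_params('wrist')
w=np.array([.4849,-.1037,.065])
L=ray(p,(220+260/4.5,140+375/4),.0735);Rr=ray(p,(220+466/4.5,140+375/4),.0735); F=ray(p,(220.+362/4.5,140+285/4),.077)
for n,x in (('L',L),('R',Rr),('F',F)): print(n,x,(T.T@(x-w))[:2])
f=F-.025*T[:,0]; f[2]=.065; print('finial',f,'off',(T.T@(f-w))[:2])
s=w+T[:,1]*(T.T@((L+Rr)/2-w))[1]
tgt=np.array([f[0],f[1],.231])-.055*T[:,0]; print('tgt',tgt,'move tool mm',1e3*T.T@(tgt-o['tcp_pos']))
```

```text
L [ 0.5142 -0.1202  0.0735] [-0.0232 -0.0244]
R [ 0.4994 -0.0716  0.0735] [-0.0232  0.0265]
F [ 0.4808 -0.105   0.077 ] [ 0.0043 -0.    ]
finial [ 0.5047 -0.0977  0.065 ] off [-0.0207 -0.    ]
tgt [ 0.5573 -0.0816  0.231 ] move tool mm [-97.072   21.9028   0.2915]
```

```bash
python3 -m crank '[28,-19.4,4.5,0,0,0,0, 28,-19.4,4.5,0,0,0,0, 28,-19.4,4.5,0,0,0,0, 28,-19.4,4.5,0,0,0,0, 28,-19.4,4.5,0,0,0,0]'
python3 -m crank '[28,0,0,0,0,1,0, 28,-3.9,0,27.7,0,0,0, 28,-3.9,0,27.7,0,0,0, 28,-3.9,0,27.7,0,0,0, 28,-3.9,0,27.7,0,0,0]'
python3 -m crank '[28,-3.2,0,22.8,0,0,0, 28,-1.4,0,9.9,0,0,0, 28,0,0,0,0,0,0, 28,0,0,0,0,0,0, 28,0,0,0,0,0,0]'
python3 - <<'E'
from h import *
o=env.observe(); T=tool(o); print(T,o['q'],o['tcp_pos'],o['time'])
for n in('wrist','scene'):
  im=imaging.snapshot(n); cv2.imwrite(f'pics/{n}3.png',im)
  if n=='scene': cv2.imwrite('pics/scene3c.png',cv2.resize(im[130:230,190:330],None,fx=5.5,fy=5.5,interpolation=cv2.INTER_CUBIC))
E
```

```text
time: 5.1
tcp_pos: [0.5577, -0.0801, 0.2312]
tool_rot: [-0.149, 0.989, -0.0, -0.0]
ft_force: [0.8, -0.5, 1.4]
grip_width: 0.327
time: 5.6
tcp_pos: [0.5579, -0.0801, 0.118]
tool_rot: [-0.148, 0.987, -0.01, -0.066]
ft_force: [0.1, -0.0, -0.3]
grip_width: 0.328
time: 6.1
tcp_pos: [0.559, -0.0805, 0.088]
tool_rot: [-0.149, 0.987, -0.01, -0.064]
ft_force: [0.1, -0.3, -0.1]
grip_width: 0.331
[[-0.94742312 -0.29496951 -0.12402588]
 [-0.29230649  0.95550587 -0.03956577]
 [ 0.13017815 -0.00123195 -0.99148985]] [-0.33179021  0.17281305 -0.09480036  1.40806609 -0.07788631 -0.62704324] [ 0.55898393 -0.08046903  0.0880366 ] 6.1
```

View pics/wrist3.png

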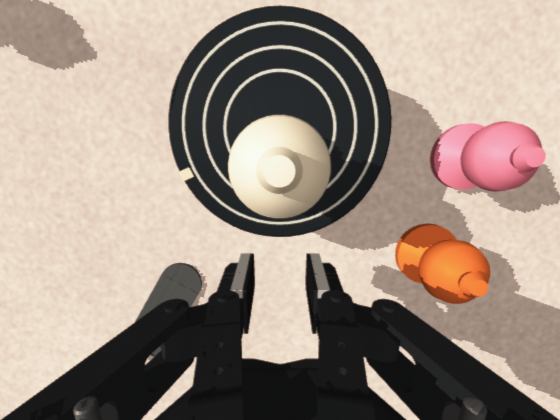

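View pics/scene3c.png

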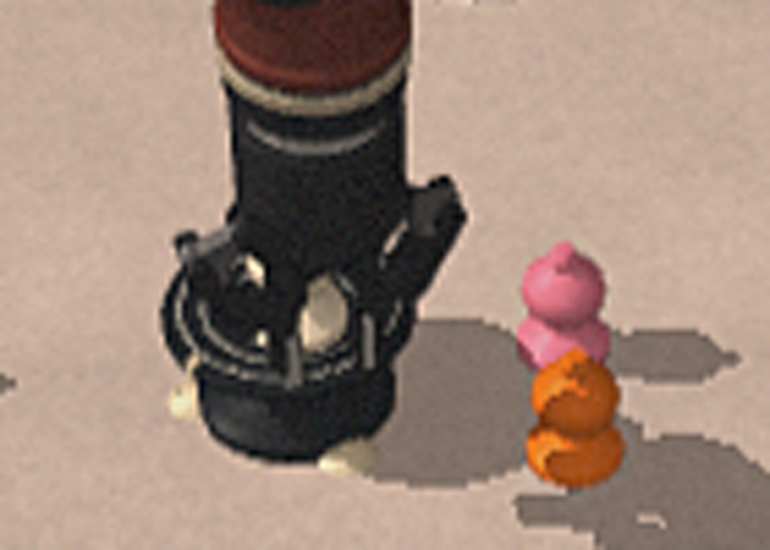

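```bash
python3 -m crank '[28,-1.2,0,8.9,0,0,0, 28,-1.2,0,8.9,0,0,0, 28,0,0,0,0,0,0, 28,0,0,0,0,0,0, 28,0,0,0,0,0,0]'
python3 - <<'E'
from h import *
np.set_printoptions(precision=4,suppress=True)
o=env.observe(); T=tool(o); print(o['tcp_pos'],o['time'])
p=imaging.camera_params('wrist')
im=imaging.snapshot('wrist'); cv2.imwrite(f'pics/w4.png',im)
w=wheelfit(im,p,(.485,-.1037)); print(w)
d=T[:,0]*[1,1,0];d/=np.linalg.norm(d); n=np.array([-d[1],d[0],0])
c=np.array([*w[0],.065])
print('tcp rel wheel along/lat',(o['tcp_pos']-c)@d,(o['tcp_pos']-c)@n, 'needed heading')
s=imaging.snapshot('scene');cv2.imwrite('pics/scene4c.png',cv2.resize(s[150:230,190:300],None,fx=7,fy=7,interpolation=cv2.INTER_CUBIC))
cv2.imwrite('pics/w4c.png',im[0:300,130:430].repeat(2,0).repeat(2,1))
E
```

```text
time: 6.7
tcp_pos: [0.5581, -0.0801, 0.0685]
tool_rot: [-0.149, 0.987, -0.01, -0.065]
ft_force: [-0.1, -0.2, -0.6]
grip_width: 0.328
[ 0.5581 -0.0801  0.0685] 6.7
(array([ 0.4856, -0.1035]), np.float64(0.06432221404451154), np.float64(0.00010731998336137355))
tcp rel wheel along/lat -0.07619395565063544 -0.0009329650591833058 needed heading
```

View pics/w4c.png

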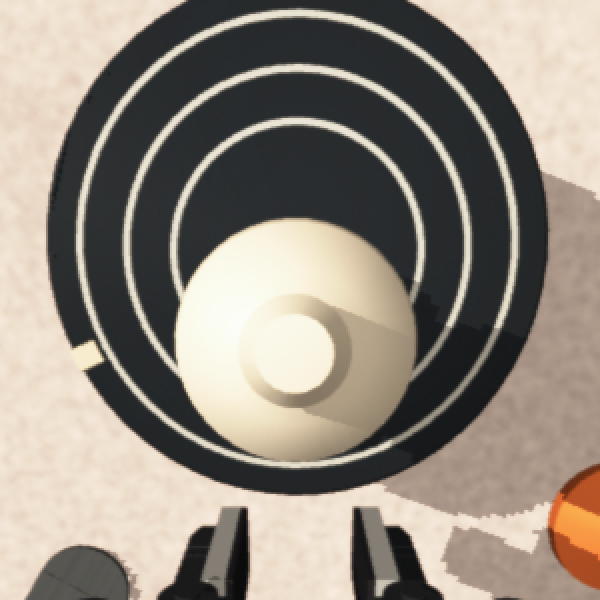

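View pics/scene4c.png

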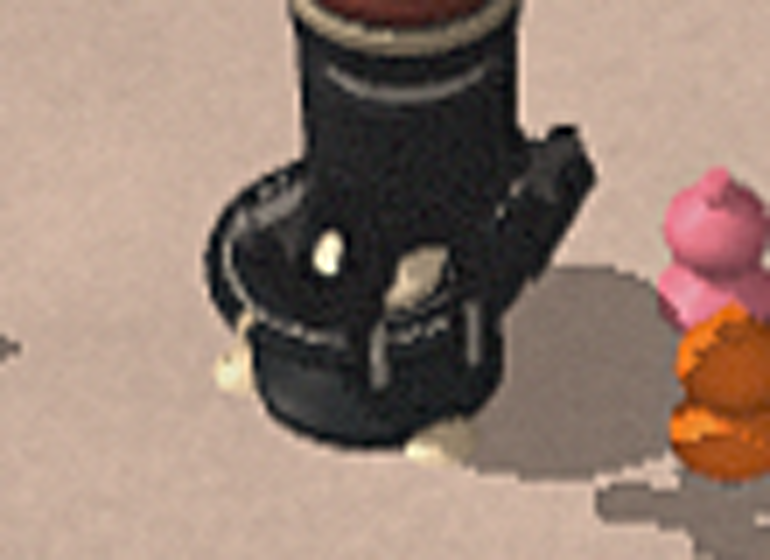

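Run:
```python
from h import *
np.set_printoptions(precision=4,suppress=True)
o=env.observe(); T=tool(o);p=imaging.camera_params('wrist')
for x in (8,11):
  for s in (0,2,4,6):
    P=o['tcp_pos']+T@np.array([x,14,-s])/1e3; print(x,s,P[2],proj(p,P),proj(p,o['tcp_pos']+T@np.array([x,-14,-s])/1e3))
im=cv2.imread('pics/w4.png');cv2.imwrite('pics/w4d.png',cv2.resize(im[240:320,210:350],None,fx=5.5,fy=5.5,interpolation=cv2.INTER_NEAREST))
```

```text
8 0 0.06978418612645972 [305.9279 256.5629] [254.2904 256.5701]
8 2 0.07176675137432442 [306.2446 258.2809] [253.9807 258.288 ]
8 4 0.07374931662218914 [306.569 260.041] [253.6634 260.0481]
8 6 0.07573188187005386 [306.9015 261.8449] [253.3382 261.852 ]
11 0 0.07017944405220584 [306.0811 251.5448] [254.1383 251.5523]
11 2 0.07216200930007056 [306.4015 253.2118] [253.8249 253.2193]
11 4 0.07414457454793529 [306.7298 254.92  ] [253.5038 254.9275]
11 6 0.07612713979579999 [307.0663 256.6709] [253.1746 256.6784]
```

View pics/w4d.png

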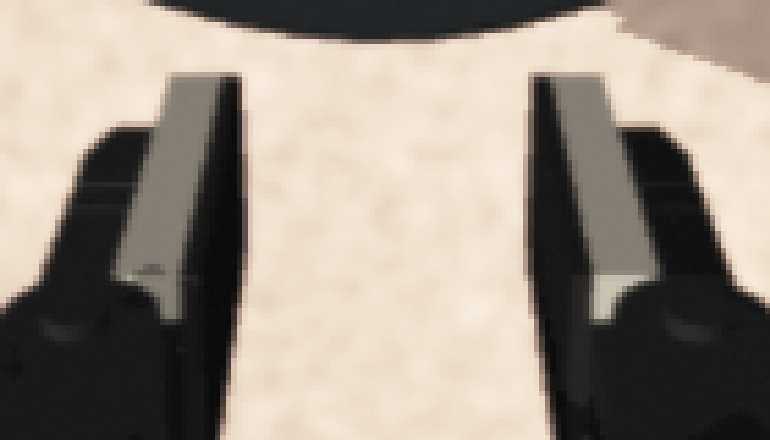

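```bash
python3 -m crank '[28,4,-0.8,0.5,0,0,0, 28,4,0,0.5,0,0,0, 28,4,0,0.5,0,0,0, 28,4,0,0.5,0,0,0, 28,3,0,0.4,0,0,0]'
python3 -m crank '[28,1.5,0,0.2,0,0,0, 28,1.5,0,0.2,0,0,0, 28,1.5,0,0.2,0,0,0, 28,1.5,0,0.2,0,0,0, 28,1.5,0,0.2,0,0,0]'
cat > look.py <<'E'
import sys
from h import *
np.set_printoptions(precision=4,suppress=True)
tag=sys.argv[1]
o=env.observe(); T=tool(o); print(o['tcp_pos'],o['time'],o['ft_force'])
p=imaging.camera_params('wrist')
im=imaging.snapshot('wrist'); cv2.imwrite(f'pics/{tag}.png',im)
w=wheelfit(im,p,(.4856,-.1035)); print(w)
d=T[:,0]*[1,1,0];d/=np.linalg.norm(d); y=np.array([-d[1],d[0],0])*-1
c=np.array([*w[0],.065])
print('tcp rel wheel along/tooly',(o['tcp_pos']-c)@d,(o['tcp_pos']-c)@y)
cv2.imwrite(f'pics/{tag}c.png',im[0:300,130:430].repeat(2,0).repeat(2,1))
E
python3 look.py w5
```

```text
time: 7.3
tcp_pos: [0.5396, -0.0866, 0.0686]
tool_rot: [-0.149, 0.987, -0.01, -0.065]
ft_force: [0.4, -0.2, 0.7]
grip_width: 0.324
time: 7.8
tcp_pos: [0.5329, -0.0888, 0.0686]
tool_rot: [-0.149, 0.987, -0.01, -0.065]
ft_force: [0.3, 0.2, 0.5]
grip_width: 0.329
[ 0.5329 -0.0888  0.0686] 7.8 [0.2616 0.2463 0.5485]
(array([ 0.4854, -0.1036]), np.float64(0.06433513033001684), np.float64(0.00011400455159493408))
tcp rel wheel along/tooly -0.049795094488689295 9.473843517870596e-05
```

View pics/w5c.png

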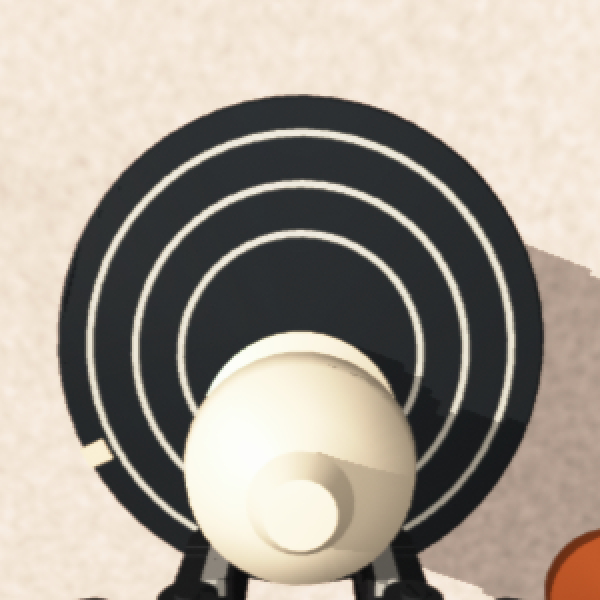

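```bash
cat >> look.py <<'E'
if len(sys.argv)>2: pass
def rim(p,c,d,y,u,v):
    F=ray(p,(u,v),.077); return 1e3*((F-c)@d-.025), 1e3*((F-c)@y)
# auto: scan column strip upward from belly for bright->dark
tip=proj(p,c-0.0*d)
col=int(round(tip[0])); g=cv2.cvtColor(im,cv2.COLOR_BGR2GRAY).astype(float)[:,col-3:col+4].mean(1)
lo=int(proj(p,c+.029*d)[1])+1; hi=lo+90
gr=np.diff(g[lo:hi]); k=int(np.argmax(gr>25)); k+=int(np.argmax(gr[k:k+3])); v=lo+k+.5
print('rim row',v,'col',col,'finial off along,lat(mm)',rim(p,c,d,y,col,v))
E
python3 look.py w6
```

```text
[ 0.5327 -0.0888  0.0686] 7.85 [ 0.9195  0.634  -0.5082]
(array([ 0.4854, -0.1036]), np.float64(0.06434087476035978), np.float64(0.00011983051683456677))
tcp rel wheel along/tooly -0.04957686915134225 0.00014980765501603779
rim row 165.5 col 280 finial off along,lat(mm) (np.float64(-17.576885416099984), np.float64(0.10187634195059604))
```

```bash
python3 -m crank '[28,1.5,0,0.2,0,0,0, 28,1.5,0,0.2,0,0,0, 28,1.5,0,0.2,0,0,0, 28,1.5,0,0.2,0,0,0, 28,1.5,0,0.2,0,0,0]'
python3 look.py w7
python3 -m crank '[28,1.5,0,0.2,0,0,0, 28,1.5,0,0.2,0,0,0, 28,1.5,0,0.2,0,0,0, 28,1.5,0,0.2,0,0,0, 28,0,0,0,0,0,0]'
python3 look.py w8
```

```text
time: 8.4
tcp_pos: [0.5255, -0.091, 0.0686]
tool_rot: [-0.149, 0.987, -0.01, -0.065]
ft_force: [0.9, 1.3, 0.3]
grip_width: 0.327
[ 0.5255 -0.091   0.0686] 8.4 [0.8682 1.3253 0.3199]
(array([ 0.4853, -0.1036]), np.float64(0.06432160971433137), np.float64(9.730696780484913e-05))
tcp rel wheel along/tooly -0.04206535300027716 0.00014713879363972954
rim row 165.5 col 280 finial off along,lat(mm) (np.float64(-10.0600319757807), np.float64(0.11968386011170119))
time: 8.95
tcp_pos: [0.5195, -0.0928, 0.0686]
tool_rot: [-0.149, 0.987, -0.01, -0.066]
ft_force: [0.7, -0.3, 0.4]
grip_width: 0.329
[ 0.5195 -0.0928  0.0686] 8.95 [ 0.7336 -0.3379  0.4009]
(array([ 0.4853, -0.1036]), np.float64(0.06433396188144012), np.float64(0.00011519957830174435))
tcp rel wheel along/tooly -0.035933559108709844 0.00018993969295915748
rim row 165.5 col 280 finial off along,lat(mm) (np.float64(-3.935497700311288), np.float64(0.14301053325509758))
```

View pics/w8c.png

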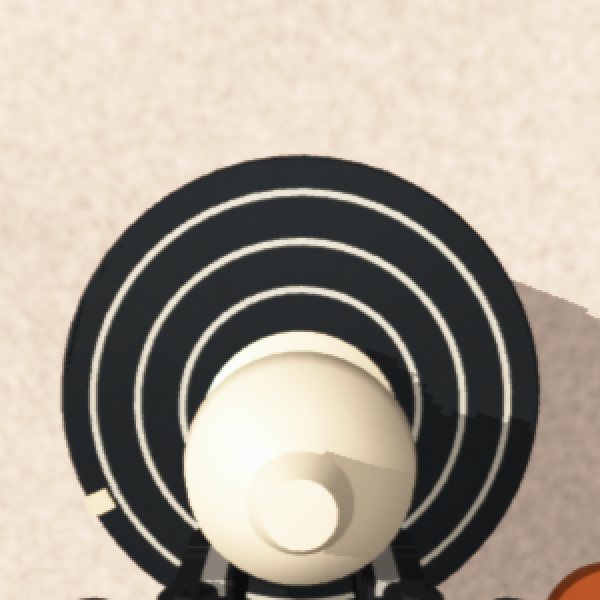

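```bash
python3 -m crank '[28,1.4,0,0.2,0,0,0, 28,1.4,0,0.2,0,0,0, 28,1.4,0,0.2,0,0,0, 28,0,0,0,0,0,0, 28,0,0,0,0,0,0]'
python3 look.py w9
python3 -m crank '[28,-2,0,-0.3,0,0,0, 28,-4,0,-0.5,0,0,0, 28,-8,0,-1,0,0,0, 28,-12,0,-1.6,0,0,0, 28,-16,0,-2.1,0,0,0]'
python3 look.py w10
```

```text
time: 9.5
tcp_pos: [0.5156, -0.094, 0.0685]
tool_rot: [-0.149, 0.987, -0.01, -0.066]
ft_force: [0.3, -0.1, 0.5]
grip_width: 0.332
[ 0.5156 -0.094   0.0685] 9.5 [ 0.3062 -0.111   0.4993]
(array([ 0.4853, -0.1036]), np.float64(0.06436784187985561), np.float64(0.00016901704577551392))
tcp rel wheel along/tooly -0.031809246531354106 0.00014863558212424417
rim row 165.5 col 280 finial off along,lat(mm) (np.float64(0.1926076726138752), np.float64(0.10949129795857035))
time: 10.05
tcp_pos: [0.5569, -0.0813, 0.0684]
tool_rot: [-0.149, 0.987, -0.01, -0.065]
ft_force: [-0.0, 0.1, 0.0]
grip_width: 0.326
[ 0.5569 -0.0813  0.0684] 10.05 [-0.0065  0.1153  0.048 ]
(array([ 0.4856, -0.1035]), np.float64(0.06433183315881398), np.float64(0.00010990680466167303))
tcp rel wheel along/tooly -0.07469271447065388 0.00017553626993343884
rim row 137.5 col 280 finial off along,lat(mm) (np.float64(-29.457042187310137), np.float64(0.14084598923785546))
```

View pics/w10c.png

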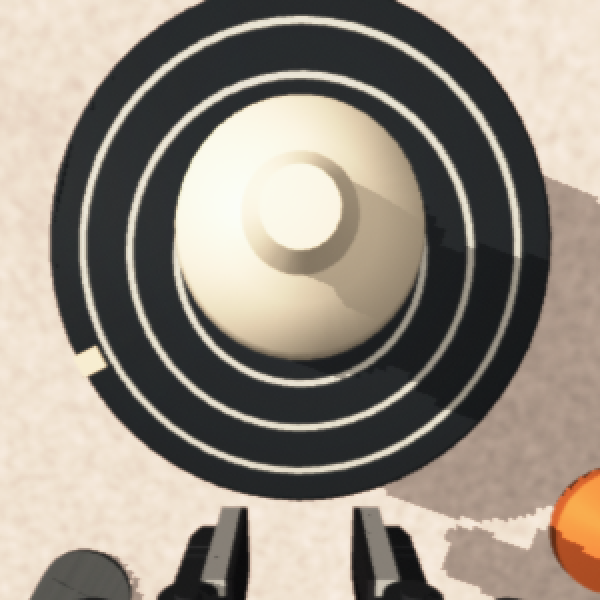

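The hand has backed off and the finial stands upright. The belly at crop (300,225) hides the foot from here, and it misled the last automatic rim reading (-29 mm). I'll rise and check from above.

```bash
python3 -m crank '[28,3.3,0,-25,0,0,0, 28,3.3,0,-25,0,0,0, 28,3.3,0,-25,0,0,0, 28,3.3,0,-25,0,0,0, 28,3.3,0,-25,0,0,0]'
python3 -m crank '[28,-20,0,-30,0,0,0, 28,-20,0,-20,0,0,0, 28,-20,0,0,0,0,0, 28,0,0,0,0,0,0, 28,0,0,0,0,0,0]'
python3 - <<'E'
from h import *
np.set_printoptions(precision=4,suppress=True)
p=imaging.camera_params('wrist'); im=imaging.snapshot('wrist'); print(env.observe()['tcp_pos'])
c,r,e=wheelfit(im,p,(.4855,-.1036)); print(c,r,e)
out=cv2.resize(im,None,fx=4,fy=4,interpolation=cv2.INTER_CUBIC)
def ring(R,z,col):
    P=np.array([(proj(p,(c[0]+R*np.cos(t),c[1]+R*np.sin(t),z))+.5)*4-.5 for t in np.linspace(0,6.28,200)]); cv2.polylines(out,[P.round().astype(int)],True,col,1)
ring(.025,.077,(0,0,255)); ring(.0225,.111,(255,0,0)); ring(.0085,.133,(0,160,0))
u=(proj(p,(*c,.08))*4).astype(int); cv2.imwrite('pics/w11c.png',out[max(0,u[1]-280):u[1]+280,max(0,u[0]-350):u[0]+350])
t=imaging.snapshot('top'); pt=imaging.camera_params('top'); cv2.imwrite('pics/top11.png',t)
E
```

```text
time: 10.6
tcp_pos: [0.5564, -0.0813, 0.1955]
tool_rot: [-0.149, 0.987, -0.01, -0.066]
ft_force: [0.5, 0.3, -0.7]
grip_width: 0.326
time: 11.1
tcp_pos: [0.6194, -0.0618, 0.2354]
tool_rot: [-0.149, 0.987, -0.01, -0.066]
ft_force: [-0.2, 0.8, 0.8]
grip_width: 0.328
[ 0.619  -0.0619  0.2357]
[ 0.4859 -0.1034] 0.06462628688569245 0.00018555409603520105
```

View pics/w11c.png

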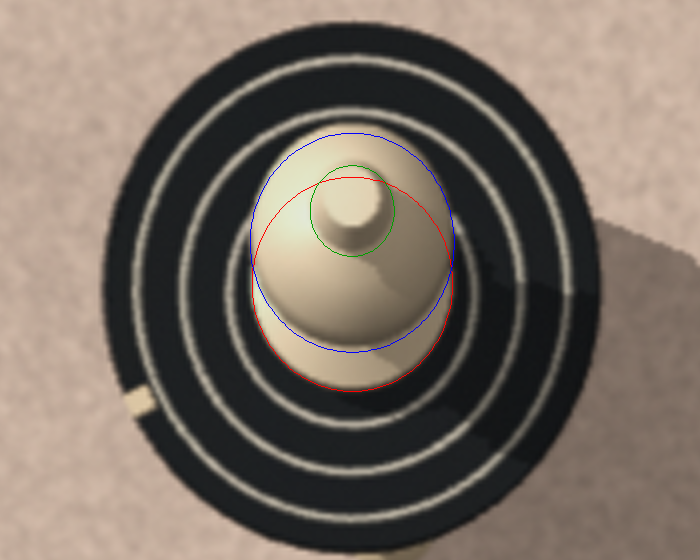

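View pics/top11.png

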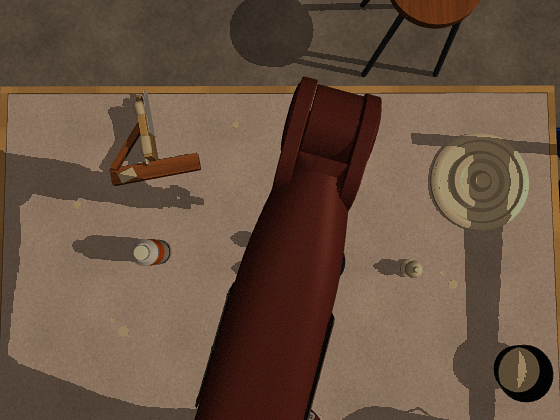

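In this view (the scale has the rings at full size) the foot matches the ideal centred circle to about 1 mm. Its lower edge is at crop (352,390), with an even gap to the smallest ring. In the top view the can, spare and mould are where they were; the trowel is hidden under the arm, but nothing came near it.

```bash
python3 -c "
from plant import env
o=env.observe();print(o['ft_force'],o['time']);print(env.hand_in())"
```

```text
[-0.09748892 -0.71187688 -0.14909551] 11.2
the job is handed in; nothing more can be done
None
```

I slid the finial about 21 mm to the middle of the wheel and handed the job in at 11.2 s of the 45 s allowed. `env.hand_in()` gave no verdict, so the result below rests on my own checks.

**How:** I set the fingers 28 mm apart as a cradle and leaned the hand back about 7.5°. I pushed slowly on the foot only, about 7.5 mm above the wheel head. The wrist force readings stayed at noise level, about 1–2 N. Then I backed the hand off and raised it clear.

**Final checks:**
- **Finial:** the last rim reading before backing off put it 0.2 mm along and 0.1 mm across from the wheel centre. A raised wrist view afterwards agreed to about 1 mm. The finial is upright, with an even gap inside the smallest ring where the foot shows.
- **Bystanders:** the spray can, spare finial and running mould are where they started in the top view. The arm hid the trowel in that picture, so I did not check it directly, but the fingers stayed at wheel height or above when near it.

**Checks that disagreed:**
- **Rim reading after backing off:** it gave -29 mm because the belly hid the foot. I discarded it in favour of the raised view.
- **Camera calibration:** the top and wrist cameras put the wheel centre 2–4 mm apart. I measured the finial relative to the wheel in the same picture.

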